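# Seat the gold plaque in its display mount

### The arm

A 6-joint arm with a two-finger parallel gripper is mounted at the origin on the work surface. World frame = base frame: x ahead of the robot, y to its left, z up, the work surface at z = 0. Lengths are in mm, angles in rad, forces in N, time in s.
With the tool pointing down it reaches from about 350 to 775 mm from the base axis. Payload 7.3 kg.
Tool frame: the origin (TCP) lies midway between the tips of the shut fingers; the grasp point (between the pads) lies 19 mm behind it; z points along the fingers, x is the direction in which the jaws open and shut, and the axes are right-handed (so a half turn about z gives the same grasp; the last joint's range is limited). The gripper opens to 92 mm and grips with 3 to 60 N. Pads are 19 mm wide; open, the fingers measure 130 mm over their backs; the gripper's body (75 mm by 190 mm) begins 47 mm behind the grasp point.
Start: joints at [1.016, 0.342, 1.524, -0, 1.275, -0.146], TCP at [208.68, 481.765, 226.741] pointing down, gripper open.
Joint ranges: [-2.53, 2.53], [-0.77, 2.02], [0.04, 2.7], [-1, 4.14], [0.28, 2.66], [-3.11, 3.11]. Speed limits (rad/s): [2.57, 2.57, 3.14, 3.14, 3.14, 3.14].

### API

Orientations are given as [roll, pitch, yaw] about the fixed x, y, z axes, in that order (R = Rz(yaw) Ry(pitch) Rx(roll)).
In Python, from plant import bot gives the robot as it stands.
- The arm moves only by the shell command python3 -m pendant 'ROWS' [OPENING]. ROWS is JSON, a list of rows, each an object with "linear": the shift along the world's x, y, z in mm, a list of three; "twist": the turn about the world's z in degrees. In form: [{"linear": [x, y, z], "twist": twist}, ...]. A call has 1 to 20 rows; each row is the pose to reach, as a shift and turn from the pose commanded when the call began; what a row does not reach only later rows make up. A row lasts 1/8 s, in which the tool goes at most 62.5 mm and 10.7 degrees, less where a joint would pass 70% of its speed; a pose out of reach is approached as far as the arm can. A call with a gripper value outside its range is refused whole. OPENING is the closure in counts, from 0 (fully open) to 255 (shut), set as the call begins (- or left out, the last holds). The fingers move at their own pace and stop on an object; the grip force is fixed at half the most. Time passes only in rows, so rows that repeat a pose let the fingers close. It gives the time, the measured TCP pose, the force and the opening at its end, in the units of the state.
- bot.get_obs(): the state, without advancing time (a new reading comes with each control period).
- bot.capture(name): name is "side" or "top"; returns a dict with "frame" (384x512x3 uint8, blue, green, red), "z_map" (384x512 float32, mm along the optical axis (not along the pixel's ray), 0 where there is no reading), "fx", "fy", "cx", "cy" (pixels), "rvec" (rotation vector, rad) and "tvec" (3), from world to camera coordinates, as OpenCV has them. Camera axes: x right, y down, z forward; pixel columns grow to the right and rows downward; lengths in mm; the calibration is good to about 2 mm. A picture is of the moment at which its call begins.
- bot.close_job(): hands the job in, once; it reports no verdict.
The state is a dict: "time": time; "joint_positions": joint angles; "dq": joint speeds; "tau": joint torques, N m; "tool_pos": TCP position; "tcp_rot": TCP orientation; "contact_force": force on the tool from outside, world axes, zero at the start; "moment": the same for the moment, N m; "grip_width": finger opening in mm.
Only numpy, scipy, OpenCV 4.12 (cv2) and the standard library are available. Lean on these libraries where they do the work, as an engineer would, in place of code of your own. Each camera call takes 0.05 s, during which the arm holds its last target. There are 200 camera calls.

### The job

Take the gold plaque with the sun disc out of its grey cradle and put it in the display mount. Lean its top about 25 degrees towards the open front of the mount, slide its lower edge down into the trough at that angle, passing in front of the two top tabs, then swing it upright beneath the tabs, back to the rest, so that it stands by itself on the trough floor when you let go. Leave the silver plaque and the amber bottle where they are.

Things in the scene. Friction and masses are not known exactly. Their poses are not given: they have to be found in the camera images.
- gold_mid (a point): Centre of the gold plaque: rigid plate 110 wide, 100 tall, 8 mm thick, under 0.25 kg, sun disc on both faces. It stands loose and upright in a fixed grey foam cradle, lower 28 mm in the slot, upper 72 mm free; pull it straight up, gripped at mid-width of the top edge across the 8 mm. Axes: x through the thickness, y along the width, z up to the top edge (50 mm above).
- mount: Fixed dark steel stand, blue trough, open front facing away from the robot. Origin on the table below the trough's middle; x from open front to rest, z up (mm). Trough floor z 10, x -9..9, y -70..70; front ramp x -9, z 16 to x -26, z 33. Rest from x 9 at floor, reclined 8 deg: full width to z 50, then two uprights |y| 40-56 with tabs reaching to x -22, z 124-130; open between. Seated centre z 60.
- silver_mid (a point): Centre of the silver plaque, a bystander: same size as the gold one, grid of dots on both faces. Each plaque stands in its own grey cradle (70 x 130 mm, 40 mm high, slot 11 mm wide with its floor at 12 mm), 15 to 27 cm apart; which one is nearer the mount varies. Axes as for the gold plaque.
- bottle: Small amber bottle with a black cap, 48 mm across, 85 mm tall, standing loose on the table, a bystander; origin at the centre of its underside, z up.
Mind the look-alikes: they are no part of the job. What is shaped like the part that bears gold_mid but pink is not meant.

How it is judged (in metres and radians):
On the way:
1. the gold plaque's lower edge is down in the trough while its top leans at least 15 degrees to the front (angle between gold_mid's own z axis and vertical above 0.26 rad and z of gold_mid in the frame of mount below 0.075 m and x of gold_mid in the frame of mount between -0.055 and 0 m and y of gold_mid in the frame of mount between -0.022 and 0.022 m), for 0.1 s.
At the end, for the whole second after the job is handed in: Gold plaque in the trough: within 17 deg of vertical and 10 deg of the trough's direction, centre 50-68 mm high, 12 mm before to 24 mm behind the trough's middle line, within 22 mm of mid-length, released. Silver plaque within 20 mm and bottle within 30 mm of their starts (angle between gold_mid's own z axis and vertical below 0.31 rad and angle between the y axis of gold_mid and the y axis of mount, either way round below 0.18 rad and z of gold_mid in the frame of mount between 0.05 and 0.068 m and x of gold_mid in the frame of mount between -0.012 and 0.024 m and y of gold_mid in the frame of mount between -0.022 and 0.022 m and distance of silver_mid from where it was at the start of the episode below 0.02 m and distance of bottle from where it was at the start of the episode below 0.03 m); the robot touches nothing.
It fails at once if the silver plaque is displaced by more than 20 mm (distance of silver_mid from where it was at the start of the episode above 0.02 m).
It fails at once if the bottle is displaced by more than 30 mm (distance of bottle from where it was at the start of the episode above 0.03 m).
It also fails if it takes over 45 s, if anything falls off the work surface, if the arm or the gripper's body presses on something with over 40 N, if the wrist force passes 120 N, or if a joint passes its speed limit or range.

## Working session

There is one attempt and no reset: what is moved stays moved. The work goes in short steps, Python scripts to look and compute and a shell command to move; the robot and the scene stay as the last step left them, time stands still between calls to the robot, and variables do not carry over. Pictures are saved under pics/ and viewed, about 8 in all and at most 12, crops included, and the job is handed in when it is done.

```bash
ls; mkdir -p pics; cat > h.py <<'E'
import numpy as np, cv2
from plant import bot
def cap(n):
    c=bot.capture(n); R=cv2.Rodrigues(np.array(c["rvec"],float))[0]; t=np.array(c["tvec"],float).ravel()
    z=c["z_map"]; v,u=np.mgrid[:z.shape[0],:z.shape[1]]
    P=np.stack([(u-c["cx"])/c["fx"]*z,(v-c["cy"])/c["fy"]*z,z],-1)
    W=(P-t)@R; W[z<=0]=np.nan
    return c["frame"],W,(R,t,c)
def px(m,p):
    R,t,c=m; q=R@np.array(p,float)+t
    return q[0]/q[2]*c["fx"]+c["cx"], q[1]/q[2]*c["fy"]+c["cy"]
E
python3 - <<'E'
from h import *
for n in("top","side"):
    f,W,m=cap(n); np.save(n+"W.npy",W); np.save(n+"F.npy",f)
    cv2.imwrite(f"pics/{n}1.png",cv2.resize(f,(768,576),interpolation=cv2.INTER_CUBIC))
    print(n,"campos",(-m[0].T@m[1]).round(0))
o=bot.get_obs();print(o)
E
```

```text
pics
top campos [543.  98. 816.]
side campos [ 490. -717.  685.]
{'time': 0.1, 'joint_positions': array([ 1.01600273e+00,  3.42667609e-01,  1.52489755e+00,  6.22999505e-08,
        1.27541711e+00, -1.45980940e-01]), 'dq': array([ 0.00286716, -0.00202074, -0.00266079,  0.00033709, -0.00080462,
       -0.00021894]), 'tau': array([ 1.64478413e-03, -4.31998336e+01, -2.44696122e+01,  7.18207425e-02,
        5.24150231e-02,  7.79086832e-06]), 'tool_pos': array([208.47805183, 481.44219575, 226.11526599]), 'tcp_rot': array([-3.14139046e+00,  1.37482162e-03,  1.16198379e+00]), 'contact_force': array([-0.05429746,  0.12275282, -0.34504015]), 'moment': array([0.00027716, 0.03498146, 0.00877423]), 'grip_width': 91.58631968896015}
```

View pics/top1.png

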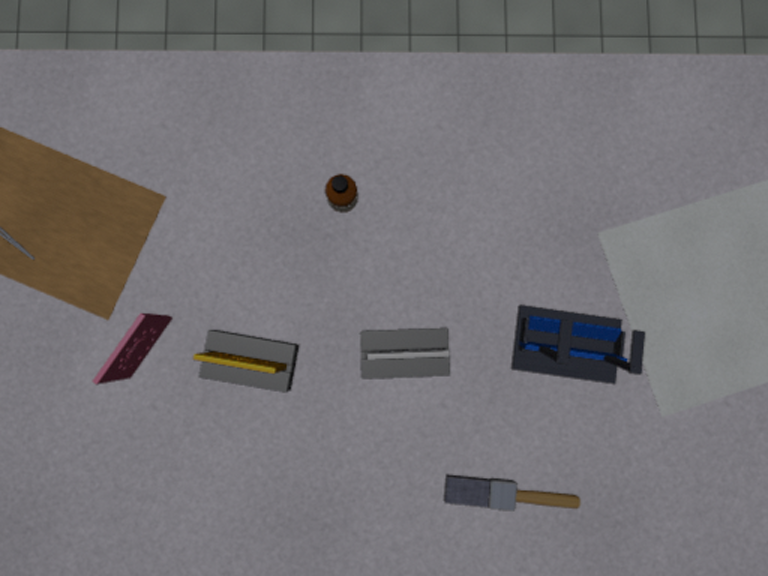

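View pics/side1.png

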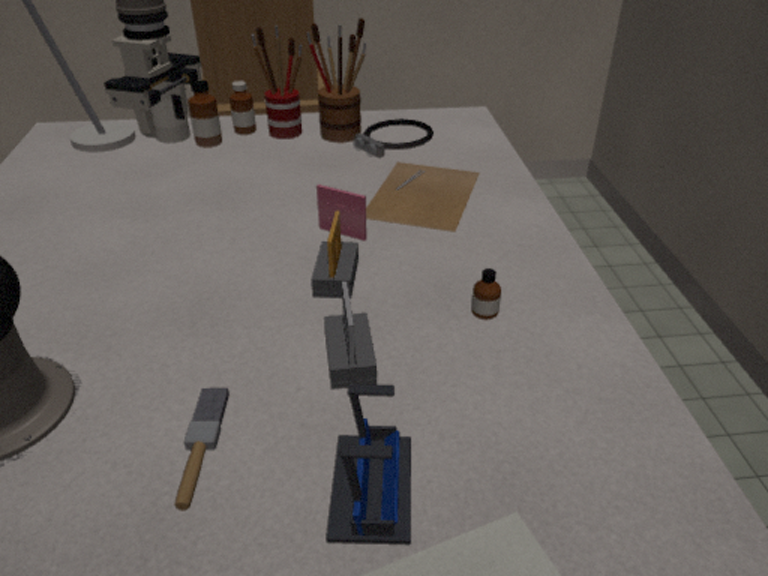

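```bash
python3 - <<'E'
from h import *
W=np.load("topW.npy");F=np.load("topF.npy").astype(int)
b,g,r=F[...,0],F[...,1],F[...,2]
def box(u0,u1,v0,v1):
    m=np.zeros(b.shape,bool); m[int(v0/1.5):int(v1/1.5),int(u0/1.5):int(u1/1.5)]=1; return m&np.isfinite(W[...,0])
def rect(n,m):
    P=W[m]; (c,s,a)=cv2.minAreaRect(P[:,:2].astype(np.float32)); print(n,m.sum(),np.round(c,1),np.round(s,1),round(a,1),"z",np.percentile(P[:,2],[2,50,98]).round(1))
G=box(180,310,320,400); z=W[...,2]
rect("gold top",G&(z>104)); rect("gold cradle",G&(z>36)&(z<42)&(abs(r-b)<30))
S=box(345,465,315,390)
rect("silver top",S&(z>104));rect("silver cradle",S&(z>36)&(z<42))
M=box(495,650,290,400)
rect("mount tabs",M&(z>124)); rect("base",M&(z>2.5)&(z<9)); rect("all",M&(z>3))
for lo,hi in((126,134),(7,13)):
    m=(M&(z>lo)&(z<hi)).astype(np.uint8)
    n,l=cv2.connectedComponents(m)
    for i in range(1,n):
        if (l==i).sum()>15: rect(f"  z{lo} comp",l==i)
m=M&(b>r+40); h=np.histogram(z[m],bins=range(0,60,4)); print(h[0])
rect("blue",m)
B=box(315,370,165,220); rect("bottle",B&(z>60))
W2=np.load("sideW.npy");F2=np.load("sideF.npy").astype(int)
m=np.zeros(F2.shape[:2],bool); m[250:362,213:280]=1; z=W2[...,2]; m&=np.isfinite(z); Wt=W; W=W2
rect("side tabs",m&(z>124)); rect("side base",m&(z>2.5)&(z<9)); rect("side blue",m&(F2[...,0]>F2[...,2]+40))
m[:]=0; m[140:185,213:232]=1
m&=(F2[...,2]>F2[...,0]+50)&np.isfinite(z);rect("side gold",m)
E
```

```text
gold top 245 [504.3 281.1] [109.    8.3] 79.9 z [105.5 111.6 114.2]
gold cradle 1438 [504.2 281.6] [130.6  70.2] 79.9 z [36.8 39.7 41.8]
silver top 227 [514.7  51.7] [  8.  110.3] 1.9 z [108.2 111.7 114.2]
silver cradle 1499 [514.5  52. ] [ 70.1 129.8] 1.8 z [37.1 39.7 41.8]
mount tabs 505 [ 524.7 -198.7] [112.3  56.8] 81.7 z [126.4 129.8 132.4]
base 631 [ 526.2 -213.5] [165.9 236.2] 1.5 z [2.6 7.9 9. ]
all 3463 [ 528.5 -212.4] [162.7 230.5] 0.3 z [  4.3  11.7 131.1]
  z126 comp 245 [ 531.6 -151.2] [16.2 56.8] 81.5 z [127.1 129.8 131.9]
  z126 comp 250 [ 517.8 -245.5] [17.4 56.8] 81.4 z [127.  129.8 132.7]
  z7 comp 1355 [ 526.1 -198.3] [159.5  99.8] 81.8 z [ 7.5  9.9 12.5]
  z7 comp 161 [ 536.3 -160.8] [47.9 18.6] 81.8 z [ 7.8  9.8 12.1]
  z7 comp 227 [ 525.4 -237.1] [67.6 18.3] 81.7 z [ 7.5  9.9 12.2]
[  0   1  11  13  76 105 115 130  70   7  12  38  98   3]
blue 682 [ 535.7 -199.8] [148.3  53.4] 81.9 z [14.4 29.  50.8]
bottle 178 [754.8 145.9] [30.  31.3] 44.7 z [60.3 81.4 87.4]
side tabs 543 [ 525.3 -198.6] [113.5  56.7] 82.1 z [125.2 129.  131.5]
side base 985 [ 530.9 -140.8] [281.8 131. ] 84.7 z [3.1 8.1 9. ]
side blue 796 [ 535.2 -201.1] [149.7  50.9] 81.8 z [16.2 29.3 49.5]
side gold 116 [504.8 278.6] [108.1   9. ] 81.9 z [ 44.2 108.7 112.9]
```

```bash
python3 -m pendant '[{"linear":[37,-25,0],"twist":-9.6},{"linear":[74,-50,0],"twist":-19.2},{"linear":[111,-75,0],"twist":-28.8},{"linear":[148,-100,0],"twist":-38.4},{"linear":[185,-125,0],"twist":-48},{"linear":[222,-150,0],"twist":-57.6},{"linear":[259,-175,0],"twist":-67.2},{"linear":[296,-200,0],"twist":-76.7},{"linear":[296,-200,0],"twist":-76.7},{"linear":[296,-200,-40],"twist":-76.7},{"linear":[296,-200,-70],"twist":-76.7},{"linear":[296,-200,-70],"twist":-76.7},{"linear":[296,-200,-70],"twist":-76.7}]'
```

```text
time: 1.72
tool_pos: [504.8, 282.5, 158.0]
tcp_rot: [-3.141, -0.001, -0.175]
contact_force: [0.4, 0.3, 0.4]
grip_width: 91.7
```

```bash
python3 -m pendant '[{"linear":[0,0,-25],"twist":0},{"linear":[0,0,-45],"twist":0},{"linear":[0,0,-52],"twist":0},{"linear":[0,0,-52],"twist":0}]' 150 && python3 -m pendant '[{"linear":[0,0,0],"twist":0},{"linear":[0,0,0],"twist":0},{"linear":[0,0,0],"twist":0},{"linear":[0,0,0],"twist":0},{"linear":[0,0,0],"twist":0},{"linear":[0,0,0],"twist":0}]' 255
python3 - <<'E'
from h import *
f,W,m=cap("side"); cv2.imwrite("pics/side2.png",cv2.resize(f[90:210,170:290],(600,600),interpolation=cv2.INTER_CUBIC))
E
```

```text
time: 2.22
tool_pos: [505.1, 282.1, 105.6]
tcp_rot: [-3.141, -0.001, -0.176]
contact_force: [-0.1, 0.5, 0.4]
grip_width: 56.6
time: 2.98
tool_pos: [504.8, 281.7, 104.8]
tcp_rot: [-3.142, -0.0, -0.177]
contact_force: [0.1, 0.3, 0.1]
grip_width: 7.3
```

View pics/side2.png

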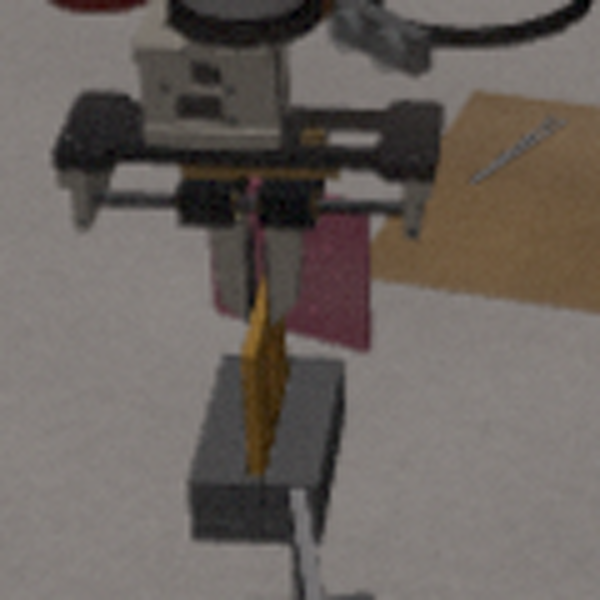

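```bash
python3 -m pendant '[{"linear":[0,0,7],"twist":0},{"linear":[0,0,14],"twist":0},{"linear":[0,0,20],"twist":0},{"linear":[0,0,20],"twist":0},{"linear":[0,0,20],"twist":0}]' && python3 -m pendant '[{"linear":[6.4,-1.1,-0.1],"twist":0},{"linear":[11.3,-2,-0.6],"twist":0},{"linear":[16.2,-2.9,-1.3],"twist":0},{"linear":[21,-3.7,-2.3],"twist":0},{"linear":[21,-3.7,-2.3],"twist":0},{"linear":[21,-3.7,-2.3],"twist":0}]'
python3 - <<'E'
from h import *
f,W,m=cap("side"); cv2.imwrite("pics/side3.png",cv2.resize(f[90:210,170:290],(600,600),interpolation=cv2.INTER_CUBIC))
E
```

```text
time: 3.65
tool_pos: [504.5, 281.7, 124.7]
tcp_rot: [3.141, 0.0, -0.177]
contact_force: [-0.2, -0.4, -1.8]
grip_width: 7.5
time: 4.4
tool_pos: [525.6, 278.0, 122.4]
tcp_rot: [3.141, 0.0, -0.177]
contact_force: [-2.5, 1.2, 0.5]
grip_width: 7.5
```

View pics/side3.png

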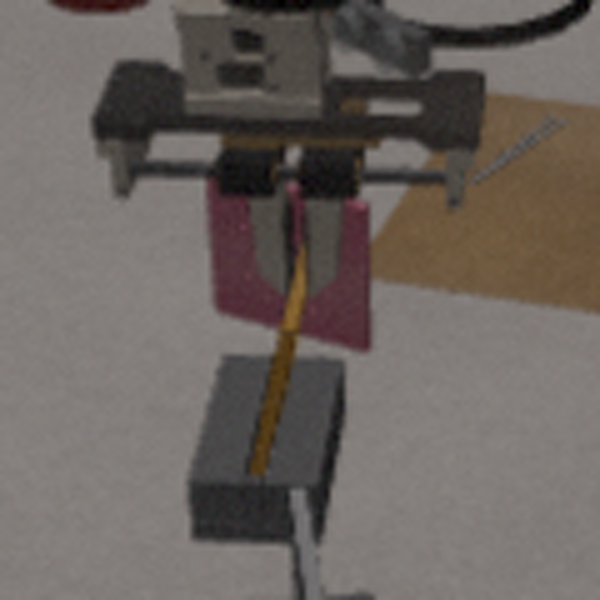

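```bash
python3 -m pendant '[{"linear":[4.7,-0.8,-1.2],"twist":0},{"linear":[9.5,-1.7,-2.7],"twist":0},{"linear":[14,-2.5,-4.5],"twist":0},{"linear":[18.5,-3.3,-6.6],"twist":0},{"linear":[20.5,-3.6,-7.6],"twist":0},{"linear":[20.5,-3.6,-7.6],"twist":0},{"linear":[20.5,-3.6,-7.6],"twist":0}]' && python3 -m pendant '[{"linear":[0,0,20],"twist":0},{"linear":[0,0,40],"twist":0},{"linear":[0,0,60],"twist":0},{"linear":[0,0,60],"twist":0},{"linear":[0,0,60],"twist":0}]'
python3 - <<'E'
from h import *
f,W,m=cap("side"); cv2.imwrite("pics/side4.png",cv2.resize(f[60:210,170:320],(600,600),interpolation=cv2.INTER_CUBIC))
def gold(n,f,W):
    f=f.astype(int); k=(f[...,2]>f[...,0]+50)&(f[...,1]>f[...,0]+25)&np.isfinite(W[...,0])
    k&=(W[...,1]>150)&(W[...,1]<360)&(W[...,0]<620)&(W[...,2]>30)&(W[...,0]>430); P=W[k]; c=P.mean(0); u,s,v=np.linalg.svd(P-c,full_matrices=False)
    print(n,k.sum(),c.round(1),P.min(0).round(1),P.max(0).round(1),"normal",v[2].round(3),"y-ish",v[0].round(3),"tilt",np.degrees(np.arcsin(abs(v[2][2]))).round(1),"rms",(s[2]/k.sum()**.5).round(2))
gold("side",f,W)
f,W,m=cap("top"); gold("top",f,W)
E
```

```text
time: 5.32
tool_pos: [546.7, 274.5, 115.9]
tcp_rot: [-3.141, -0.001, -0.177]
contact_force: [-4.9, 0.8, 8.6]
grip_width: 8.1
time: 5.95
tool_pos: [546.2, 274.1, 173.7]
tcp_rot: [3.141, 0.001, -0.177]
contact_force: [-0.3, -0.1, -1.8]
grip_width: 7.6
side 84 [533.6 239.6 147. ] [516.7 219.8  84.3] [548.5 301.9 191.1] normal [-0.964  0.158  0.213] y-ish [0.261 0.421 0.869] tilt 12.3 rms 2.0
top 292 [532.9 242.2 157.5] [506.7 219.7  91.2] [575.3 273.4 262.5] normal [-0.964  0.14   0.227] y-ish [ 0.227 -0.014  0.974] tilt 13.1 rms 4.18
```

View pics/side4.png

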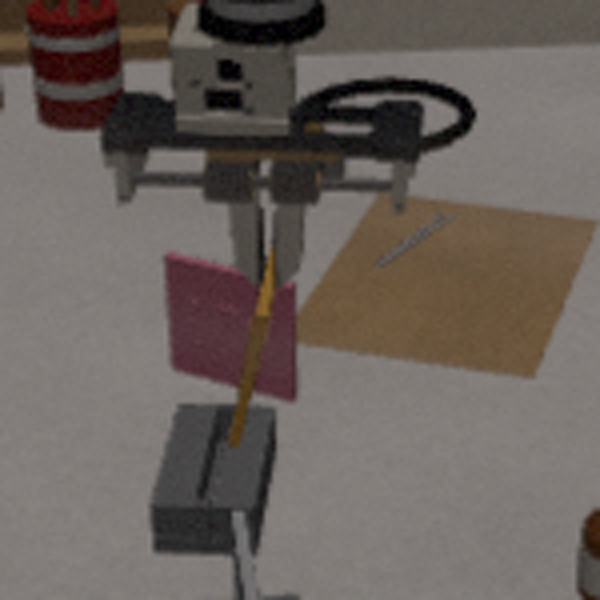

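```bash
python3 -m pendant '[{"linear":[0,0,30],"twist":0},{"linear":[0,0,60],"twist":0},{"linear":[2,-20,75],"twist":0},{"linear":[6,-60,75],"twist":0.3},{"linear":[10,-100,75],"twist":0.6},{"linear":[14,-140,75],"twist":0.9},{"linear":[18,-180,75],"twist":1.2},{"linear":[22,-220,75],"twist":1.5},{"linear":[26,-260,75],"twist":1.8},{"linear":[30,-300,75],"twist":1.8},{"linear":[34,-340,75],"twist":1.8},{"linear":[38,-380,75],"twist":1.8},{"linear":[42,-420,75],"twist":1.8},{"linear":[45,-455,75],"twist":1.8},{"linear":[46.5,-475,75],"twist":1.8},{"linear":[46.5,-483,75],"twist":1.8},{"linear":[46.5,-483,75],"twist":1.8},{"linear":[46.5,-483,75],"twist":1.8},{"linear":[46.5,-483,75],"twist":1.8}]'
cat >> h.py <<'E'
O=np.array([531,-199.4,0]);ex=np.array([-.990,.144,0]);ey=np.array([-.144,-.990,0])
def tom(W): return np.stack([(W-O)@ex,(W-O)@ey,W[...,2]],-1)
def gold(n,f,W):
    M=tom(W); f=f.astype(int)
    k=(f[...,2]>f[...,0]+40)&(f[...,1]>f[...,0]+20)&np.isfinite(W[...,0])&(abs(M[...,1])<75)&(M[...,0]>-130)&(M[...,0]<60)&(M[...,2]>8)
    k=cv2.erode(k.astype(np.uint8),np.ones((2,2)))>0
    P=M[k]; print(n,k.sum(),"min",P.min(0).round(1),"max",P.max(0).round(1),"med",np.median(P,0).round(1))
    e=P[abs(P[:,1])<50]
    if len(e)>20:
        p=np.polyfit(e[:,2],e[:,0],1); print("  x=%.3f z + %.1f  tilt %.1f"%(p[0],p[1],np.degrees(np.arctan(-p[0]))))
    return k
E
python3 - <<'E'
from h import *
print(bot.get_obs()["tool_pos"])
f,W,m=cap("side"); k=gold("side",f,W)
cv2.imwrite("pics/side5.png",cv2.resize(f[150:370,150:370],(600,600),interpolation=cv2.INTER_CUBIC))
f,W,m=cap("top"); gold("top",f,W)
E
```

```text
time: 8.43
tool_pos: [592.8, -207.5, 250.1]
tcp_rot: [-3.142, -0.0, -0.144]
contact_force: [0.1, -0.5, -1.6]
grip_width: 7.2
[ 592.80238847 -207.49204406  250.06672442]
side 692 min [-66.8 -52.9 158.9] max [-33.9  55.  342.3] med [-54.3  33.1 226.5]
  x=-0.241 z + 0.6  tilt 13.6
top 841 min [-64.6 -56.3 165. ] max [-38.8  48.7 322.1] med [-49.  -23.5 214.5]
  x=-0.234 z + 0.7  tilt 13.2
```

View pics/side5.png

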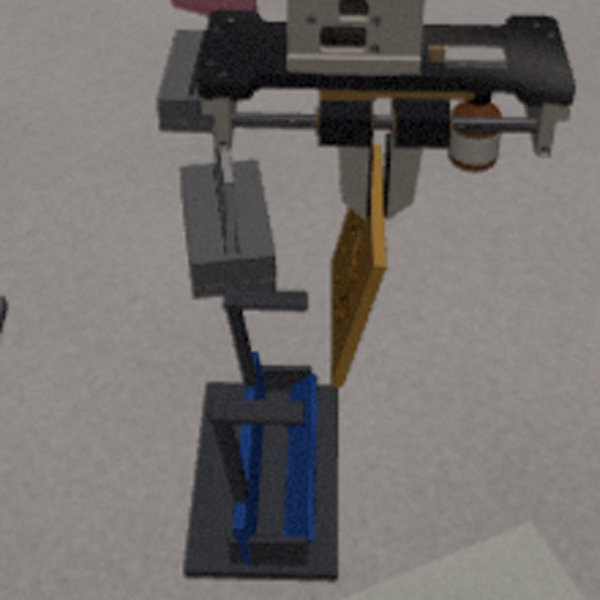

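```bash
python3 -m pendant '[{"linear":[-0.8,0.1,-17],"twist":0},{"linear":[-1.6,0.2,-33.5],"twist":0},{"linear":[-6,0.9,-52],"twist":0},{"linear":[-10.7,1.5,-70],"twist":0},{"linear":[-15.4,2.2,-88.5],"twist":0},{"linear":[-19.4,2.8,-104],"twist":0},{"linear":[-23.4,3.4,-118.5],"twist":0},{"linear":[-23.4,3.4,-118.5],"twist":0},{"linear":[-23.4,3.4,-118.5],"twist":0},{"linear":[-23.4,3.4,-118.5],"twist":0}]'
python3 - <<'E'
from h import *
f,W,m=cap("side"); k=gold("side",f,W)
cv2.imwrite("pics/side6.png",cv2.resize(f[210:370,180:340],(600,600),interpolation=cv2.INTER_CUBIC))
f,W,m=cap("top"); gold("top",f,W)
E
```

```text
time: 9.78
tool_pos: [569.9, -205.3, 132.2]
tcp_rot: [3.141, -0.002, -0.145]
contact_force: [1.1, 0.2, -2.3]
grip_width: 7.4
side 559 min [-73.7 -43.7  41.4] max [ -9.3  55.8 229.2] med [-32.8  33.3 114.3]
  x=-0.244 z + -4.6  tilt 13.7
top 393 min [-42.2 -55.3  50.9] max [-16.2  26.  212.8] med [-28.6 -26.1 107.2]
  x=-0.225 z + -4.7  tilt 12.7
```

View pics/side6.png

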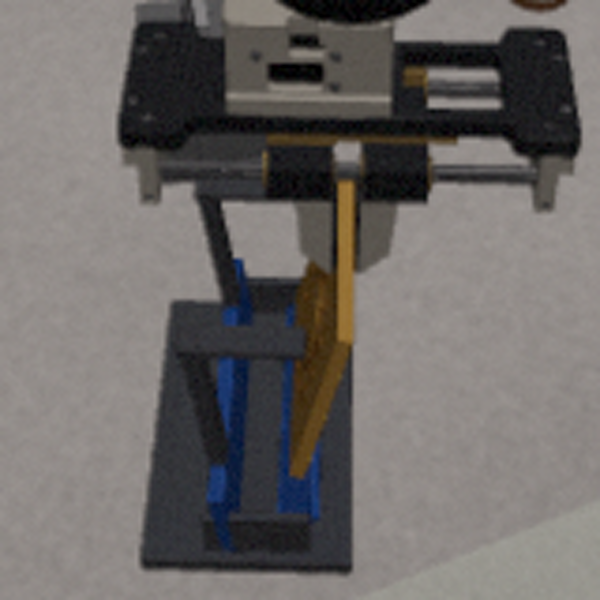

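```bash
python3 -m pendant '[{"linear":[-1,0.1,-4],"twist":0},{"linear":[-1.5,0.2,-7],"twist":0},{"linear":[-4,0.5,-11],"twist":0},{"linear":[-6.4,0.9,-15],"twist":0},{"linear":[-9.9,1.4,-20],"twist":0},{"linear":[-12.5,1.8,-23.5],"twist":0},{"linear":[-14.4,2.1,-26],"twist":0},{"linear":[-14.9,2.2,-28.5],"twist":0},{"linear":[-14.9,2.2,-28.5],"twist":0},{"linear":[-14.9,2.2,-28.5],"twist":0}]'
python3 - <<'E'
from h import *
f,W,m=cap("side"); k=gold("side",f,W)
E
```

```text
time: 11.12
tool_pos: [555.0, -203.2, 103.6]
tcp_rot: [3.141, -0.002, -0.145]
contact_force: [0.7, 0.1, 4.7]
grip_width: 7.1
side 437 min [-57.8 -37.8  15.6] max [ -3.9  56.2 200.4] med [-18.   39.2  84.7]
  x=-0.307 z + 8.4  tilt 17.1
```

```bash
python3 -m pendant '[{"linear":[4,-0.6,0],"twist":0},{"linear":[8.9,-1.3,-1.4],"twist":0},{"linear":[13.9,-2,-3],"twist":0},{"linear":[18.8,-2.7,-4.8],"twist":0},{"linear":[23.8,-3.5,-6.6],"twist":0},{"linear":[23.8,-3.5,-6.6],"twist":0},{"linear":[23.8,-3.5,-6.6],"twist":0}]'
python3 - <<'E'
from h import *
f,W,m=cap("side"); k=gold("side",f,W)
cv2.imwrite("pics/side7.png",cv2.resize(f[210:370,180:340],(600,600),interpolation=cv2.INTER_CUBIC))
E
```

```text
time: 12.05
tool_pos: [578.8, -206.6, 96.4]
tcp_rot: [3.141, -0.001, -0.145]
contact_force: [0.2, 0.3, 5.6]
grip_width: 7.3
side 984 min [-81.7 -48.   13.6] max [ -3.1  56.1 192.7] med [-27.   26.1  64.8]
  x=-0.551 z + 8.3  tilt 28.9
```

View pics/side7.png

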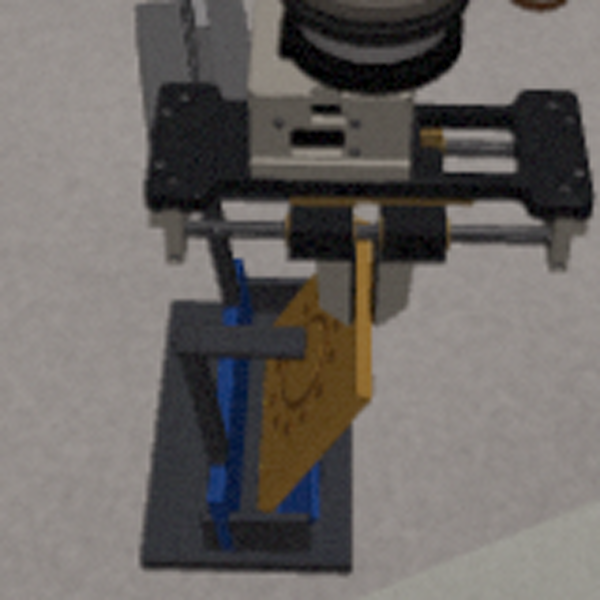

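```bash
python3 -m pendant '[{"linear":[-5.4,0.8,2.3],"twist":0},{"linear":[-10.7,1.6,4.2],"twist":0},{"linear":[-16.3,2.4,5.8],"twist":0},{"linear":[-21.9,3.2,7.1],"twist":0},{"linear":[-26.7,3.9,7.9],"twist":0},{"linear":[-31.7,4.6,8.5],"twist":0},{"linear":[-37.6,5.5,8.7],"twist":0},{"linear":[-43.6,6.3,8.7],"twist":0},{"linear":[-43.6,6.3,8.7],"twist":0},{"linear":[-43.6,6.3,8.7],"twist":0}]'
python3 - <<'E'
from h import *
f,W,m=cap("side"); k=gold("side",f,W); print(tom(bot.get_obs()["tool_pos"]))
cv2.imwrite("pics/side8.png",cv2.resize(f[210:370,180:340],(600,600),interpolation=cv2.INTER_CUBIC))
E
```

```text
time: 13.35
tool_pos: [535.5, -200.4, 105.9]
tcp_rot: [3.141, -0.003, -0.145]
contact_force: [0.9, 0.5, 9.2]
grip_width: 7.0
side 251 min [-39.4 -37.8  13.9] max [ -2.2  56.7 203.6] med [ -6.   50.1 100.1]
  x=-0.182 z + 10.8  tilt 10.3
[ -4.61743675   0.32695944 105.90471198]
```

View pics/side8.png

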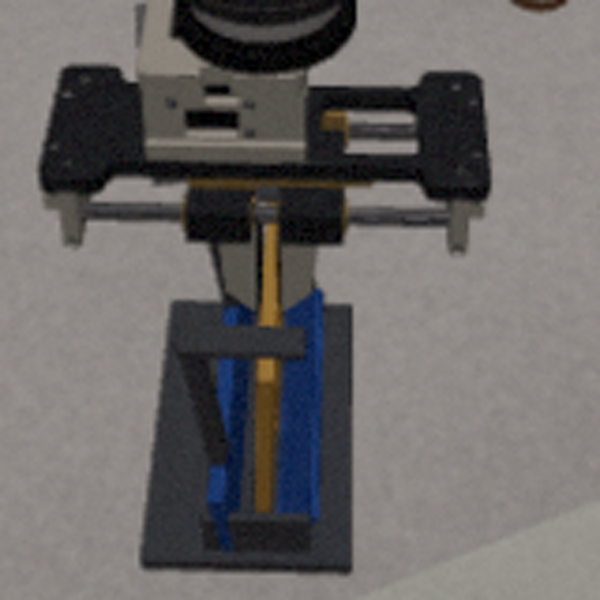

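```bash
python3 -m pendant '[{"linear":[-2.5,0.4,0],"twist":0},{"linear":[-5,0.7,0],"twist":0},{"linear":[-7.5,1,0],"twist":0},{"linear":[-9.9,1.4,0],"twist":0},{"linear":[-12.6,1.8,-0.3],"twist":0},{"linear":[-15.3,2.2,-0.5],"twist":0},{"linear":[-15.3,2.2,-0.5],"twist":0},{"linear":[-15.3,2.2,-0.5],"twist":0}]'
python3 - <<'E'
from h import *
f,W,m=cap("side"); k=gold("side",f,W); print(tom(bot.get_obs()["tool_pos"]))
f,W,m=cap("top"); k=gold("top",f,W)
E
```

```text
time: 14.4
tool_pos: [520.3, -198.2, 105.3]
tcp_rot: [3.141, -0.003, -0.145]
contact_force: [1.4, 0.7, 7.9]
grip_width: 7.1
side 428 min [-24.1 -49.3  11.6] max [ 12.4  55.3 202.7] med [ 1.1 32.6 67.2]
  x=0.065 z + -3.6  tilt -3.7
[ 10.69518404   0.31558907 105.30119886]
top 152 min [-32.  -55.8  27.5] max [ 14.8  19.6 273.2] med [  7.6 -21.6 106.6]
  x=-0.057 z + 12.1  tilt 3.3
```

```bash
python3 -m pendant '[{"linear":[0,0,0],"twist":0},{"linear":[0,0,0],"twist":0},{"linear":[0,0,0],"twist":0},{"linear":[-4,0.6,0],"twist":0},{"linear":[-8,1.2,0],"twist":0},{"linear":[-8,1.2,0],"twist":0},{"linear":[-8,1.2,0],"twist":0}]' 188
python3 - <<'E'
from h import *
f,W,m=cap("side"); k=gold("side",f,W); print(tom(bot.get_obs()["tool_pos"]))
cv2.imwrite("pics/side9.png",cv2.resize(f[210:370,180:340],(600,600),interpolation=cv2.INTER_CUBIC))
E
```

```text
time: 15.38
tool_pos: [511.3, -196.8, 104.5]
tcp_rot: [3.141, -0.0, -0.145]
contact_force: [-0.3, 0.1, 0.3]
grip_width: 23.9
side 604 min [-22.6 -51.7  10. ] max [ 19.3  56.  201.3] med [ 5.9 25.  70.5]
  x=0.111 z + -2.6  tilt -6.3
[ 19.83402417   0.24266997 104.50184788]
```

View pics/side9.png

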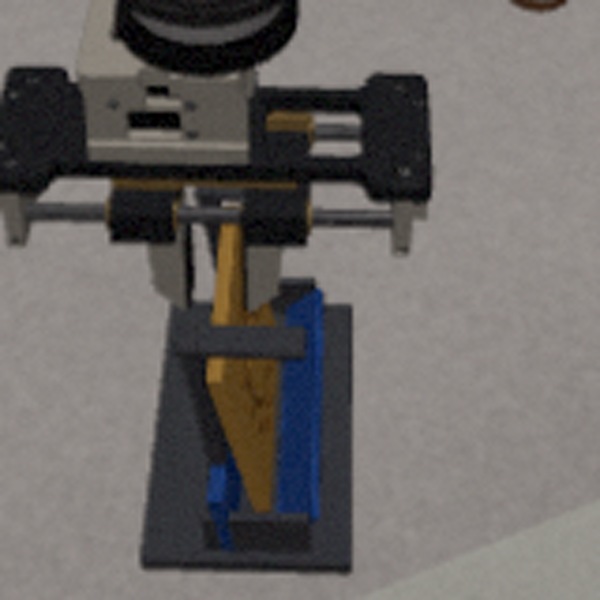

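```bash
python3 -m pendant '[{"linear":[0,0,0],"twist":0},{"linear":[0,0,0],"twist":0},{"linear":[0,0,0],"twist":0},{"linear":[0,0,0],"twist":0},{"linear":[0,0,25],"twist":0},{"linear":[0,0,60],"twist":0},{"linear":[0,0,110],"twist":0},{"linear":[-50,40,140],"twist":0},{"linear":[-90,80,140],"twist":0},{"linear":[-110,120,140],"twist":0},{"linear":[-110,120,140],"twist":0},{"linear":[-110,120,140],"twist":0}]' 0
python3 - <<'E'
from h import *
for n in("side","top"):
    f,W,m=cap(n); k=gold(n,f,W)
    P=tom(W)[k]; 
    for lo,hi in((20,45),(45,70),(70,95),(100,116)):
        q=P[(P[:,2]>lo)&(P[:,2]<hi)&(abs(P[:,1])<35)]
        if len(q)>5: print(lo,hi,len(q),np.median(q,0).round(1),"ymin/max",P[:,1].min().round(1),P[:,1].max().round(1))
    if n=="side": cv2.imwrite("pics/side10.png",cv2.resize(f[210:370,180:340],(600,600),interpolation=cv2.INTER_CUBIC))
    if n=="top":
        z=W[...,2]; s=(W[...,1]>-20)&(W[...,1]<120)&(abs(W[...,0]-514)<20)&(z>104)&(z<118)
        print("silver",np.round(cv2.minAreaRect(W[s][:,:2].astype(np.float32))[0],1))
        s=(abs(W[...,1]-146)<40)&(abs(W[...,0]-755)<40)&(z>60);print("bottle",np.round(cv2.minAreaRect(W[s][:,:2].astype(np.float32))[0],1))
E
```

```text
time: 16.92
tool_pos: [401.9, -77.2, 244.8]
tcp_rot: [3.141, -0.001, -0.145]
contact_force: [-0.5, 0.0, -0.2]
grip_width: 91.7
side 697 min [ -6.1 -52.5  11.8] max [ 19.5  55.7 110.8] med [ 6.7 16.9 73.1]
  x=0.234 z + -10.2  tilt -13.2
20 45 75 [-2.7 13.3 29.5] ymin/max -52.5 55.7
45 70 77 [ 2.8 14.3 58.7] ymin/max -52.5 55.7
70 95 79 [ 8.6 -9.6 82.9] ymin/max -52.5 55.7
100 116 101 [ 15.6  -5.4 107.6] ymin/max -52.5 55.7
top 428 min [ -2.8 -55.8  24.8] max [ 21.8  49.2 128.4] med [11.2  4.1 92.2]
  x=0.261 z + -11.5  tilt -14.6
20 45 21 [-1.3 14.3 33.3] ymin/max -55.8 49.2
45 70 46 [ 2.9 10.3 58.1] ymin/max -55.8 49.2
70 95 66 [ 8.9  4.9 82.6] ymin/max -55.8 49.2
100 116 136 [ 17.3   2.4 108.3] ymin/max -55.8 49.2
silver [514.7  51.8]
bottle [752.7 145.5]
```

View pics/side10.png

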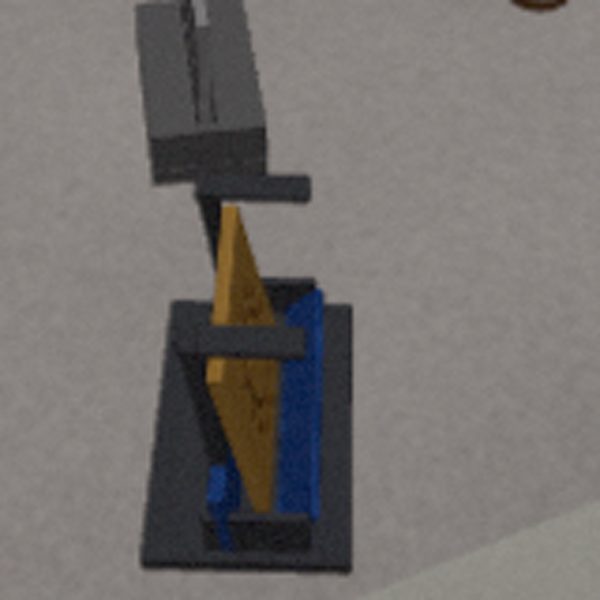

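```bash
python3 -m pendant '[{"linear":[0,0,0],"twist":0},{"linear":[0,0,0],"twist":0},{"linear":[0,0,0],"twist":0},{"linear":[0,0,0],"twist":0},{"linear":[0,0,0],"twist":0},{"linear":[0,0,0],"twist":0},{"linear":[0,0,0],"twist":0},{"linear":[0,0,0],"twist":0}]'
python3 - <<'E'
from h import *
f,W,m=cap("side"); k=gold("side",f,W); P=tom(W)[k]; q=P[(abs(P[:,1])<35)&(P[:,2]>20)&(P[:,2]<100)]
p=np.polyfit(q[:,2],q[:,0],1); t=np.degrees(np.arctan(p[0])); print("tilt back",t.round(1))
if t<15.5: print(bot.close_job())
E
```

```text
time: 18.02
tool_pos: [401.3, -76.7, 244.5]
tcp_rot: [3.142, -0.0, -0.145]
contact_force: [0.0, 0.3, -0.5]
grip_width: 91.6
side 694 min [ -6.1 -53.3  12.3] max [ 19.4  55.7 110.2] med [ 6.6 16.4 72.9]
  x=0.233 z + -10.1  tilt -13.1
tilt back 12.1
the job is handed in; nothing more can be done
None
```

The gold plaque is in the display mount, standing by itself on the trough floor, and the job was handed in at about 18 s.

**How it went in:** The moves could not tilt the tool, so I levered the plaque over in the pads against its cradle slot. It held only about 13° of that lean on lifting. I slid it at about 13°, not 25°, past the front of the tabs into the trough. Only there did I lean it out to about 27–29°, for roughly 0.4 s. Then I swung it back under the tabs and released it.

**Last checks:**
- **Lean:** it leans about 12° back, against a limit of about 17°, and did not change over the last second. A cruder fit that includes the plaque's end and top edges gave 13–15°, also within the limit.
- **Position:** its centre is about 7 mm behind the trough's middle line, about 60 mm high, and within about 3 mm of mid-length.
- **Foot:** it stands a few millimetres in front of the rest, so the plaque leans back further than the rest's 8°. I left it there rather than risk another push.
- **Bystanders:** the silver plaque is where it was. The bottle read 2 mm off, which I take as measuring noise because the arm never went near it.
- **Robot:** the gripper is open and clear of everything.

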